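# Find the sound recipe-card clip by lifting the cards

## Task

One of the two recipe-card stands has a worn-out spring clip. Find out which by lifting a card straight up by its wooden strip, touching only the cards and never the stands: the worn clip lets its card slip out, the sound clip carries its whole stand up. By its card, set the stand with the sound clip upright in the middle of the small bread board and leave the worn one standing where it is; a card that slips out may be left anywhere on the worktop.

Things in the scene. Friction and masses are not known exactly. Their poses are not given: they have to be found in the camera images.
- stand_1: Recipe-card stand: dark wooden foot 90x90x14 mm, upright steel spring clip on it (jaw tops at 52 mm), 0.15 to 0.3 kg. Origin: centre of the foot's underside, z up. It holds a loose white card upright, centred in the plane x=0: 90 mm wide (y), 6 mm thick, lower edge at z=22 mm. A wooden strip, 12 mm thick (x), 90 mm (y), tops it from z=112 to 130 mm: pinch it across x.
- stand_2: The other stand: same looks, sizes, origin and axes, with its own card (each 108 mm high, 50 g). One of the two clips is worn: it lets its card slide out with almost no pull and its stand stays down; the other carries its stand up hanging from the card. Either may be further left or right.
- board: Small square wooden bread board, 150x150x12 mm, fixed to the worktop. Origin: centre of its underside, z up, x and y along its edges. It lies in one row with the stands (left, middle or right). A lemon (51 mm high) and a salt shaker (90 mm) stand between the three places: carry over them. The worktop beyond either end of the row (y about +0.42 or -0.42 m, x 0.44) is free.
Not all that is in view belongs to the job. What is shaped like the stand_2 but orange is not meant.

How it is judged:
By the outcome, as a careful person would: the job done as asked, in the order asked, and still so for the second after the job is handed in, with the robot touching nothing.
It also fails if it takes over 69 s, if anything falls off the work surface, if the arm or the gripper's body presses on something with over 40 N, if the wrist force passes 120 N, or if a joint passes its speed limit or range.

## Robot

A 6-joint arm with a two-finger parallel gripper is mounted at the origin on a cart in front of the work surface, level with it; the furniture and walls round the work are solid. World frame = base frame: x ahead of the robot, y to its left, z up, the work surface at z = 0. Lengths are in m, angles in rad, forces in N, time in s.
With the tool pointing down it reaches from about 0.4 to 0.825 m from the base axis. Payload 7 kg.
Tool frame: the origin (TCP) lies midway between the tips of the shut fingers; the grasp point (between the pads) lies hold_point_z behind it (hold_point_z is the distance from the TCP to the grasp point, in m); z points along the fingers, y is the line along which they close (so a half turn about z gives the same grasp; the last joint's range is limited). The gripper opens to 88 mm and grips with 3 to 60 N. Pads are 19 mm wide; open, the fingers measure 130 mm over their backs; the gripper's body (78 mm by 193 mm) begins 47 mm behind the grasp point.
Start: joints at [1.388, 0.359, 0.012, 0, -1.224, -0.288], TCP at [0.306, 0.602, 0.227] pointing down, gripper open.
Joint ranges: [-3.07, 3.07], [-1.43, 2.12], [-1.02, 1.25], [-3.03, 1.67], [-3.05, -0], [-3.03, 3.03]. Speed limits (rad/s): [2.39, 2.39, 3.01, 3.14, 3.14, 3.14].

## Interface

Orientations are given as [roll, pitch, yaw] about the fixed x, y, z axes, in that order (R = Rz(yaw) Ry(pitch) Rx(roll)).
In Python, from station import * gives the robot as it stands.
- The arm moves only by the tool apply_moves, never from a script. Its argument "steps" is a list of rows, each an object with "translation": the shift along the world's x, y, z scaled (see below), a list of three; "rotation": the turn, a rotation vector about the world's x, y, z scaled (see below), a list of three. A call has exactly 10 rows; each row is the pose to reach, as a shift and turn from the pose commanded when the call began; what a row does not reach only later rows make up. The controller multiplies each number of a shift by 250 mm and each number of a turn by 30 degrees. A row lasts 1/12 s, in which the tool goes at most 41.7 mm and 7.16 degrees, less where a joint would pass 70% of its speed; a pose out of reach is approached as far as the arm can. A call with a number of a shift or a turn outside -1 to 1 is refused whole. A call with a gripper value outside its range is refused whole. "jaw" is the closure, from -1 (fully open) to 1 (shut), so that 0 is half open, set as the call begins (left out, the last holds). The fingers move at their own pace and stop on an object; "newtons" is the grip in N (left out, the last holds). Time passes only in rows, so rows that repeat a pose let the fingers close, or fill a call up. It gives the time, the measured TCP pose, the force, the opening and the grip force at its end, in the units of the state.
- get_state(): the state, without advancing time (a new reading comes with each control period).
- grab_frame(name): name is "scene" or "top"; returns the picture (384x512x3 uint8, blue, green, red); there is no depth.
- camera_model(name): a dict with "fx", "fy", "cx", "cy" (pixels), "xyz" and "rotation" of the camera in the world. Camera axes: x right, y down, z forward; pixel columns grow to the right and rows downward; lengths in m; the calibration is good to about 2 mm. A picture is of the moment at which its call begins. camera_model takes no time and is no camera call.
- job_done(): hands the job in; it is judged then, once.
The state is a dict: "t": time; "q": joint angles; "qd": joint speeds; "joint_efforts": joint torques, N m; "eef_pos": TCP position; "ee_rot": TCP orientation; "force": force on the tool from outside, world axes, zero at the start; "moment": the same for the moment, N m; "width": finger opening in m; "gripper_force": force on a finger pad.
Only numpy, scipy, OpenCV 4.12 (cv2) and the standard library are available. Lean on these libraries where they do the work, as an engineer would, in place of code of your own. Each camera call takes 0.05 s, during which the arm holds its last target. There are 200 camera calls.

## Working session

There is one attempt and no reset: what is moved stays moved. The work goes in short steps, Python scripts to look and compute and a tool call to move; the robot and the scene stay as the last step left them, time stands still between calls to the robot, and variables do not carry over. Pictures are saved under pics/ and viewed, at most 10 in all, crops included, and the job is handed in when it is done.

Besides the shell and the picture viewer there is one more tool, called after ">>>" by a JSON object that holds its "op" and its "data", one argument or row to a line. apply_moves: Moves the arm, as the interface text tells. Shifts and turns lie within -1 to 1; 1 stands for 250 mm of shift or 30 degrees of turn. Its arguments: {"type":"object","properties":{"steps":{"type":"array"},"jaw":{"type":"number"},"newtons":{"type":"number"}},"required":["steps"]}

```bash
ls; mkdir -p pics; python3 - <<'E'
from station import *
import cv2
for n in ("scene","top"):
    cv2.imwrite(f"pics/{n}0.png",grab_frame(n)); print(camera_model(n))
print(get_state())
import station; print([k for k in dir(station) if not k.startswith('_')])
E
```

```text
pics
{'fx': 416.56790384816645, 'fy': 416.56790384816645, 'cx': 254.9064754824548, 'cy': 194.05989179482341, 'xyz': array([-0.31928472, -0.81266947,  0.51603964]), 'rotation': array([-2.01009653, -0.0057468 , -0.83878675])}
{'fx': 376.08488274754615, 'fy': 376.08488274754615, 'cx': 252.6259406788038, 'cy': 185.5463958693675, 'xyz': array([ 0.38148284, -0.11227978,  1.09630968]), 'rotation': array([-3.07634795,  0.02096217, -1.56464086])}
{'t': 0.1, 'q': array([ 1.38809236e+00,  3.59337277e-01,  1.11329083e-02, -3.16131662e-04,
       -1.22414715e+00, -2.88093555e-01]), 'qd': array([ 0.00142947, -0.00164406,  0.00200017,  0.00389399, -0.00037204,
        0.00120391]), 'joint_efforts': array([-2.66851835e-03, -5.84163022e+01,  2.93751901e+01,  7.01567397e+00,
        1.01571370e-02, -5.45938769e-05]), 'eef_pos': array([0.30599997, 0.60113268, 0.22569315]), 'ee_rot': array([ 3.14001711e+00, -1.56959560e-04, -4.70905037e-01]), 'force': array([-0.29704865, -1.29444301, -0.04266651]), 'moment': array([ 0.00623779, -0.00722736, -0.05034971]), 'gripper_force': 0.0, 'width': 0.08785633364776946}
['Unreachable', 'camera_model', 'get_state', 'grab_frame', 'hold_point_z', 'job_done']
```

View pics/scene0.png

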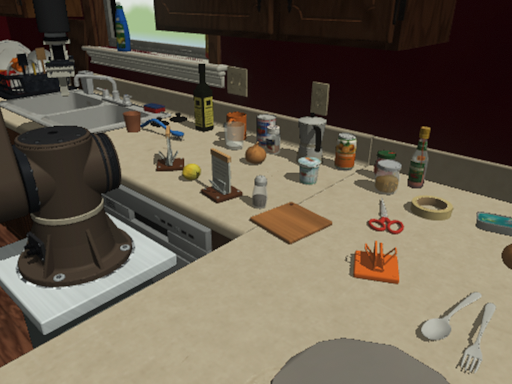

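View pics/top0.png

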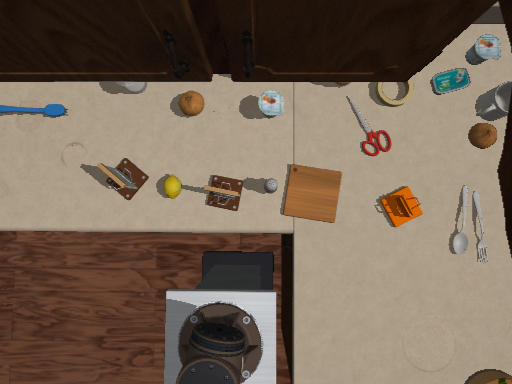

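The scene view shows the two stands at about (170,160) and (221,190), and the bread board at (291,221). In the top view the stands are at (125,180) and (224,192), the board at (312,193), the lemon at (173,187) and the shaker at (271,185). The orange decoy is at (401,206).

```bash
cat > h.py <<'E'
import numpy as np, cv2
from scipy.spatial.transform import Rotation as R
from station import *
def ray(n,uv):
    c=camera_model(n); uv=np.atleast_2d(uv).astype(float)
    d=np.c_[(uv[:,0]-c['cx'])/c['fx'],(uv[:,1]-c['cy'])/c['fy'],np.ones(len(uv))]
    return c['xyz'],R.from_euler('xyz',c['rotation']).apply(d)
def plane(n,uv,z):
    o,d=ray(n,uv); return o+d*((z-o[2])/d[:,2])[:,None]
E
python3 - <<'E'
from h import *
im=cv2.imread('pics/top0.png')
a=im[145:225,80:200]; b=im[145:225,180:350]
cv2.imwrite('pics/crop.png',cv2.resize(im[145:230,85:345],None,fx=3,fy=3,interpolation=cv2.INTER_CUBIC))
hsv=cv2.cvtColor(im,cv2.COLOR_BGR2HSV)
for p in [(125,190),(135,180),(113,177),(222,191),(230,185),(215,189),(312,193),(60,200)]: print(p,hsv[p[1],p[0]])
E
```

```text
(125, 190) [ 10 169  83]
(135, 180) [ 11 171  88]
(113, 177) [ 16 128 173]
(222, 191) [ 16 127 175]
(230, 185) [  9 116  86]
(215, 189) [ 16 128 173]
(312, 193) [ 14 161 158]
(60, 200) [ 17  55 172]
```

View pics/crop.png

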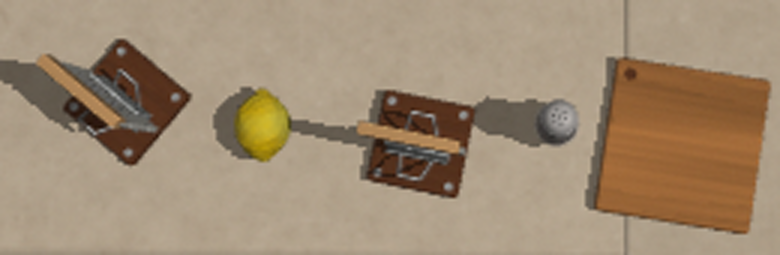

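The crop shows the left strip, tilted in yaw, running from about (40,58) to (118,124). The middle strip runs from about (358,128) to (463,148), and the board is the square centred near (683,145).

```bash
python3 - <<'E'
from h import *
im=cv2.imread('pics/top0.png'); hsv=cv2.cvtColor(im,cv2.COLOR_BGR2HSV)
def big(m,x0,x1,y0=150,y1=228):
    z=np.zeros_like(m); z[y0:y1,x0:x1]=m[y0:y1,x0:x1]
    c=max(cv2.findContours(z,cv2.RETR_EXTERNAL,cv2.CHAIN_APPROX_NONE)[0],key=cv2.contourArea); return c
def rep(name,c,z):
    P=plane('top',c[:,0,:],z)[:,:2].astype(np.float32)
    (cx,cy),wh,an=cv2.minAreaRect(P); bx=cv2.boxPoints(((cx,cy),wh,an))
    e=[bx[1]-bx[0],bx[2]-bx[1]]; l=max(e,key=np.linalg.norm)
    print(name,'c',round(cx,4),round(cy,4),'size',np.round(wh,3),'long-axis yaw',np.degrees(np.arctan2(l[1],l[0])).round(1))
strip=cv2.inRange(hsv,(13,105,140),(19,160,255))
rep('strip L',big(strip,85,150),.13); rep('strip M',big(strip,195,245),.13)
board=cv2.inRange(hsv,(10,125,110),(18,220,255)); rep('board',big(board,270,350),.012)
dark=cv2.inRange(hsv,(3,80,30),(14,255,125))
k=np.ones((5,5),np.uint8)
for n,a,b in(('L',95,155),('M',200,250)):
    m=cv2.morphologyEx(cv2.inRange(hsv,(3,100,40),(13,255,110)),cv2.MORPH_CLOSE,k); rep('foot '+n,big(m,a,b),.014)
m=cv2.inRange(hsv,(20,180,80),(35,255,255)); rep('lemon',big(m,155,190),.025)
print('shaker',plane('top',(271,185),.085), hold_point_z)
E
```

```text
strip L c 0.4706 0.2779 size [0.089 0.01 ] long-axis yaw 50.6
strip M c 0.432 -0.0092 size [0.088 0.01 ] long-axis yaw 78.6
board c 0.4317 -0.2607 size [0.147 0.147] long-axis yaw 81.3
foot L c 0.4702 0.277 size [0.09  0.089] long-axis yaw 51.0
foot M c 0.4319 -0.0089 size [0.089 0.089] long-axis yaw 79.2
lemon c 0.4483 0.1426 size [0.053 0.054] long-axis yaw -44.4
shaker [[ 0.44915332 -0.14015112  0.085     ]] 0.0188
```

>>> {"op": "apply_moves", "data": {
  "steps": [
    {"translation":[0.02,-0.1,0],"rotation":[0,0,-0.1]},
    {"translation":[0.04,-0.2,0],"rotation":[0,0,-0.2]},
    {"translation":[0.06,-0.3,0],"rotation":[0,0,-0.3]},
    {"translation":[0.08,-0.4,0],"rotation":[0,0,-0.4]},
    {"translation":[0.1,-0.5,0],"rotation":[0,0,-0.5]},
    {"translation":[0.12,-0.6,0],"rotation":[0,0,-0.6]},
    {"translation":[0.14,-0.7,0],"rotation":[0,0,-0.7]},
    {"translation":[0.16,-0.8,0],"rotation":[0,0,-0.8]},
    {"translation":[0.18,-0.9,0],"rotation":[0,0,-0.9]},
    {"translation":[0.2,-1.0,0],"rotation":[0,0,-1.0]}
  ],
  "jaw": -1,
  "newtons": 25
}}

```text
t: 0.93
eef_pos: [0.3561, 0.3501, 0.2263]
ee_rot: [3.141, -0.0, -0.997]
force: [-0.5, -1.3, -0.5]
width: 0.0875
gripper_force: 0.0
```

>>> {"op": "apply_moves", "data": {
  "steps": [
    {"translation":[0.02,-0.1,0],"rotation":[0,0,-0.1]},
    {"translation":[0.04,-0.2,0],"rotation":[0,0,-0.2]},
    {"translation":[0.06,-0.3,0],"rotation":[0,0,-0.3]},
    {"translation":[0.08,-0.4,0],"rotation":[0,0,-0.4]},
    {"translation":[0.1,-0.5,0],"rotation":[0,0,-0.5]},
    {"translation":[0.12,-0.6,0],"rotation":[0,0,-0.6]},
    {"translation":[0.14,-0.7,0],"rotation":[0,0,-0.7]},
    {"translation":[0.16,-0.8,0],"rotation":[0,0,-0.8]},
    {"translation":[0.18,-0.9,0],"rotation":[0,0,-0.9]},
    {"translation":[0.2,-1.0,0],"rotation":[0,0,-1.0]}
  ]
}}

```text
t: 1.77
eef_pos: [0.406, 0.1002, 0.2265]
ee_rot: [3.142, 0.0, -1.52]
force: [0.4, 0.2, 0.2]
width: 0.0877
gripper_force: 0.0
```

>>> {"op": "apply_moves", "data": {
  "steps": [
    {"translation":[0.02,-0.08,0],"rotation":[0,0,-0.08]},
    {"translation":[0.04,-0.16,0],"rotation":[0,0,-0.16]},
    {"translation":[0.06,-0.24,0],"rotation":[0,0,-0.24]},
    {"translation":[0.08,-0.32,0],"rotation":[0,0,-0.32]},
    {"translation":[0.09,-0.38,0],"rotation":[0,0,-0.38]},
    {"translation":[0.1,-0.42,0],"rotation":[0,0,-0.44]},
    {"translation":[0.1,-0.44,0],"rotation":[0,0,-0.47]},
    {"translation":[0.1,-0.44,0],"rotation":[0,0,-0.47]},
    {"translation":[0.1,-0.44,0],"rotation":[0,0,-0.47]},
    {"translation":[0.1,-0.44,0],"rotation":[0,0,-0.47]}
  ]
}}

```text
t: 2.6
eef_pos: [0.4311, -0.008, 0.2265]
ee_rot: [3.142, 0.0, -1.763]
force: [0.5, -0.3, -0.6]
width: 0.0877
gripper_force: 0.0
```

>>> {"op": "apply_moves", "data": {
  "steps": [
    {"translation":[0.002,-0.002,-0.08],"rotation":[0,0,0]},
    {"translation":[0.004,-0.004,-0.16],"rotation":[0,0,0]},
    {"translation":[0.004,-0.004,-0.24],"rotation":[0,0,0]},
    {"translation":[0.004,-0.004,-0.32],"rotation":[0,0,0]},
    {"translation":[0.004,-0.004,-0.38],"rotation":[0,0,0]},
    {"translation":[0.004,-0.004,-0.43],"rotation":[0,0,0]},
    {"translation":[0.004,-0.004,-0.47],"rotation":[0,0,0]},
    {"translation":[0.004,-0.004,-0.49],"rotation":[0,0,0]},
    {"translation":[0.004,-0.004,-0.5],"rotation":[0,0,0]},
    {"translation":[0.004,-0.004,-0.5],"rotation":[0,0,0]}
  ]
}}

```text
t: 3.43
eef_pos: [0.4321, -0.0091, 0.1014]
ee_rot: [3.141, -0.0, -1.763]
force: [0.4, -0.7, 0.9]
width: 0.0877
gripper_force: 0.0
```

```bash
python3 - <<'E'
from h import *
a=grab_frame('scene')[120:220,130:300]; b=grab_frame('top')[130:260,140:300]
a=cv2.resize(a,(680,400)); b=cv2.resize(b,(680,552))
cv2.imwrite('pics/g1.png',cv2.resize(np.vstack([a,b]),(428,600)))
E
```

```text
(no output)
```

View pics/g1.png

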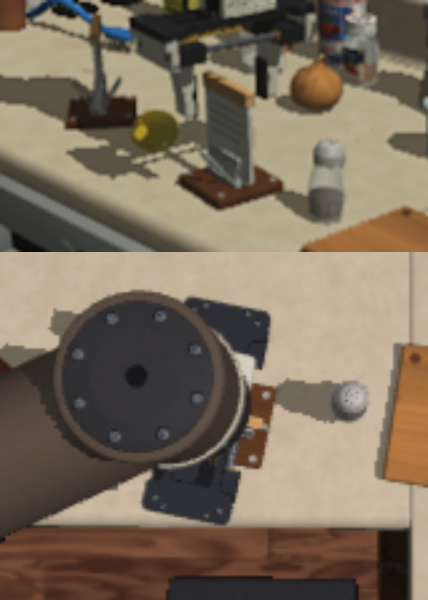

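The scene view (top half) shows the fingers straddling the middle card's strip, with tips near (190,115) and (265,95). The strip centre is near (230,88), so the gripper is centred and I can close.

>>> {"op": "apply_moves", "data": {
  "steps": [
    {"translation":[0,0,0],"rotation":[0,0,0]},
    {"translation":[0,0,0],"rotation":[0,0,0]},
    {"translation":[0,0,0],"rotation":[0,0,0]},
    {"translation":[0,0,0],"rotation":[0,0,0]},
    {"translation":[0,0,0],"rotation":[0,0,0]},
    {"translation":[0,0,0],"rotation":[0,0,0]},
    {"translation":[0,0,0],"rotation":[0,0,0]},
    {"translation":[0,0,0],"rotation":[0,0,0]},
    {"translation":[0,0,0],"rotation":[0,0,0]},
    {"translation":[0,0,0],"rotation":[0,0,0]}
  ],
  "jaw": 1,
  "newtons": 25
}}

```text
t: 4.37
eef_pos: [0.4322, -0.0095, 0.1016]
ee_rot: [3.142, -0.0, -1.764]
force: [-0.7, -0.2, 0.2]
width: 0.0265
gripper_force: 0.0
```

>>> {"op": "apply_moves", "data": {
  "steps": [
    {"translation":[0,0,0],"rotation":[0,0,0]},
    {"translation":[0,0,0],"rotation":[0,0,0]},
    {"translation":[0,0,0],"rotation":[0,0,0]},
    {"translation":[0,0,0],"rotation":[0,0,0]},
    {"translation":[0,0,0],"rotation":[0,0,0]},
    {"translation":[0,0,0],"rotation":[0,0,0]},
    {"translation":[0,0,0],"rotation":[0,0,0]},
    {"translation":[0,0,0],"rotation":[0,0,0]},
    {"translation":[0,0,0],"rotation":[0,0,0]},
    {"translation":[0,0,0],"rotation":[0,0,0]}
  ]
}}

```text
t: 5.2
eef_pos: [0.4321, -0.0095, 0.1015]
ee_rot: [3.141, -0.0, -1.764]
force: [1.0, -0.3, -2.0]
width: 0.0117
gripper_force: 25.0
```

>>> {"op": "apply_moves", "data": {
  "steps": [
    {"translation":[0,0,0.01],"rotation":[0,0,0]},
    {"translation":[0,0,0.03],"rotation":[0,0,0]},
    {"translation":[0,0,0.05],"rotation":[0,0,0]},
    {"translation":[0,0,0.08],"rotation":[0,0,0]},
    {"translation":[0,0,0.11],"rotation":[0,0,0]},
    {"translation":[0,0,0.14],"rotation":[0,0,0]},
    {"translation":[0,0,0.17],"rotation":[0,0,0]},
    {"translation":[0,0,0.19],"rotation":[0,0,0]},
    {"translation":[0,0,0.2],"rotation":[0,0,0]},
    {"translation":[0,0,0.2],"rotation":[0,0,0]}
  ]
}}

```text
t: 6.03
eef_pos: [0.4325, -0.0093, 0.1523]
ee_rot: [-3.141, 0.001, -1.764]
force: [0.4, 0.2, -1.8]
width: 0.0119
gripper_force: 25.0
```

```bash
python3 - <<'E'
from h import *
print(get_state())
a=grab_frame('scene')[100:220,130:300]
cv2.imwrite('pics/l1.png',cv2.resize(a,(680,480)))
E
```

```text
{'t': 6.0333, 'q': array([ 4.37824682e-01,  1.73118052e-02, -6.04387596e-01,  4.84139201e-05,
       -9.47794720e-01, -6.31094516e-01]), 'qd': array([-0.00047769,  0.01322427, -0.01612778, -0.0038331 ,  0.01491099,
       -0.00105872]), 'joint_efforts': array([-2.03817763e-02, -2.80411327e+01,  2.63748193e+01,  6.42862335e+00,
       -1.96377193e-01, -7.74746513e-04]), 'eef_pos': array([ 0.43251574, -0.00932013,  0.152268  ]), 'ee_rot': array([-3.14051806e+00,  7.36563939e-04, -1.76403754e+00]), 'force': array([ 0.40720178,  0.17549805, -1.84197782]), 'moment': array([ 0.06415502, -0.07289154, -0.00531072]), 'gripper_force': 24.999651610851288, 'width': 0.011888624036926984}
```

View pics/l1.png

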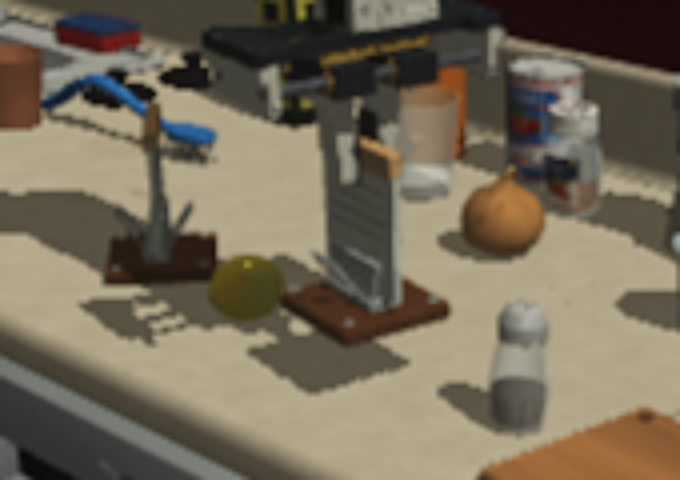

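The foot has left its shadow by a clear gap near (365,330) and is hanging from the card, so the middle stand has the sound clip. The left stand is still in place. I'll lift higher and carry it over the shaker.

>>> {"op": "apply_moves", "data": {
  "steps": [
    {"translation":[0,0,0.02],"rotation":[0,0,0]},
    {"translation":[0,0,0.05],"rotation":[0,0,0]},
    {"translation":[0,0,0.1],"rotation":[0,0,0]},
    {"translation":[0,0,0.16],"rotation":[0,0,0]},
    {"translation":[0,0,0.22],"rotation":[0,0,0]},
    {"translation":[0,0,0.28],"rotation":[0,0,0]},
    {"translation":[0,0,0.33],"rotation":[0,0,0]},
    {"translation":[0,0,0.37],"rotation":[0,0,0]},
    {"translation":[0,0,0.39],"rotation":[0,0,0]},
    {"translation":[0,0,0.4],"rotation":[0,0,0]}
  ]
}}

```text
t: 6.92
eef_pos: [0.4324, -0.0094, 0.2523]
ee_rot: [-3.141, 0.001, -1.764]
force: [-0.3, -0.8, -2.3]
width: 0.0118
gripper_force: 25.0
```

>>> {"op": "apply_moves", "data": {
  "steps": [
    {"translation":[0,-0.01,0],"rotation":[0,0,0]},
    {"translation":[0,-0.03,0],"rotation":[0,0,0.01]},
    {"translation":[0,-0.06,0],"rotation":[0,0,0.01]},
    {"translation":[0,-0.1,0],"rotation":[0,0,0.02]},
    {"translation":[0,-0.15,0],"rotation":[0,0,0.02]},
    {"translation":[0,-0.21,0],"rotation":[0,0,0.02]},
    {"translation":[0,-0.27,0],"rotation":[0,0,0.03]},
    {"translation":[0,-0.34,0],"rotation":[0,0,0.03]},
    {"translation":[0,-0.41,0],"rotation":[0,0,0.04]},
    {"translation":[0,-0.48,0],"rotation":[0,0,0.04]}
  ]
}}

```text
t: 7.75
eef_pos: [0.4316, -0.1309, 0.2509]
ee_rot: [3.14, -0.0, -1.743]
force: [0.4, -0.1, -2.5]
width: 0.0119
gripper_force: 25.0
```

>>> {"op": "apply_moves", "data": {
  "steps": [
    {"translation":[0,-0.07,0],"rotation":[0,0,0.01]},
    {"translation":[0,-0.14,0],"rotation":[0,0,0.01]},
    {"translation":[0,-0.21,0],"rotation":[0,0,0.02]},
    {"translation":[0,-0.28,0],"rotation":[0,0,0.02]},
    {"translation":[0,-0.34,0],"rotation":[0,0,0.03]},
    {"translation":[0,-0.4,0],"rotation":[0,0,0.03]},
    {"translation":[0,-0.45,0],"rotation":[0,0,0.04]},
    {"translation":[0,-0.49,0],"rotation":[0,0,0.04]},
    {"translation":[0,-0.51,0],"rotation":[0,0,0.04]},
    {"translation":[0,-0.524,0],"rotation":[0,0,0.04]}
  ]
}}

```text
t: 8.58
eef_pos: [0.4318, -0.2612, 0.251]
ee_rot: [3.141, 0.0, -1.723]
force: [-0.5, -0.4, -2.3]
width: 0.012
gripper_force: 25.0
```

```bash
python3 - <<'E'
from h import *
s=get_state(); print(s['t'],s['eef_pos'],s['ee_rot'],s['force'])
a=grab_frame('scene')[80:260,140:380]
cv2.imwrite('pics/l2.png',cv2.resize(a,(720,540)))
E
```

```text
8.5833 [ 0.43176517 -0.26120539  0.25102652] [ 3.14050600e+00  6.02773361e-05 -1.72330715e+00] [-0.47380773 -0.36691591 -2.2771686 ]
```

View pics/l2.png

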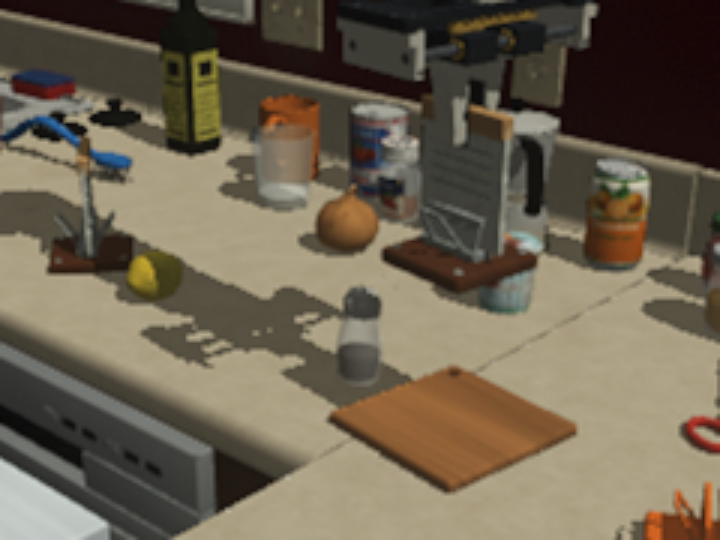

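The stand hangs level over the board: its foot is at (460,265) in the crop, and the board below it at (455,428). I'll lower it.

>>> {"op": "apply_moves", "data": {
  "steps": [
    {"translation":[0,0,-0.02],"rotation":[0,0,0]},
    {"translation":[0,0,-0.06],"rotation":[0,0,0]},
    {"translation":[0,0,-0.12],"rotation":[0,0,0]},
    {"translation":[0,0,-0.2],"rotation":[0,0,0]},
    {"translation":[0,0,-0.28],"rotation":[0,0,0]},
    {"translation":[0,0,-0.36],"rotation":[0,0,0]},
    {"translation":[0,0,-0.43],"rotation":[0,0,0]},
    {"translation":[0,0,-0.48],"rotation":[0,0,0]},
    {"translation":[0,0,-0.51],"rotation":[0,0,0]},
    {"translation":[0,0,-0.53],"rotation":[0,0,0]}
  ]
}}

```text
t: 9.47
eef_pos: [0.4316, -0.2598, 0.1177]
ee_rot: [3.14, 0.0, -1.721]
force: [0.1, -0.1, -2.1]
width: 0.0119
gripper_force: 25.0
```

>>> {"op": "apply_moves", "data": {
  "steps": [
    {"translation":[0,0,-0.003],"rotation":[0,0,0]},
    {"translation":[0,0,-0.006],"rotation":[0,0,0]},
    {"translation":[0,0,-0.009],"rotation":[0,0,0]},
    {"translation":[0,0,-0.012],"rotation":[0,0,0]},
    {"translation":[0,0,-0.015],"rotation":[0,0,0]},
    {"translation":[0,0,-0.018],"rotation":[0,0,0]},
    {"translation":[0,0,-0.02],"rotation":[0,0,0]},
    {"translation":[0,0,-0.022],"rotation":[0,0,0]},
    {"translation":[0,0,-0.022],"rotation":[0,0,0]},
    {"translation":[0,0,-0.022],"rotation":[0,0,0]}
  ]
}}

```text
t: 10.3
eef_pos: [0.4322, -0.2605, 0.1136]
ee_rot: [-3.142, -0.0, -1.722]
force: [0.5, -0.5, -1.9]
width: 0.0116
gripper_force: 25.0
```

```bash
python3 - <<'E'
from h import *
s=get_state(); print(s['t'],s['eef_pos'],s['ee_rot'],s['force'])
a=grab_frame('scene')[120:260,180:366]; b=grab_frame('top')[130:260,240:412]
cv2.imwrite('pics/l3.png',np.vstack([cv2.resize(a,(400,300)),cv2.resize(b,(400,300))]))
E
```

```text
10.3 [ 0.43218147 -0.26047671  0.11357326] [-3.14157437e+00 -2.79159633e-06 -1.72224449e+00] [ 0.47046738 -0.52542554 -1.91414447]
```

View pics/l3.png

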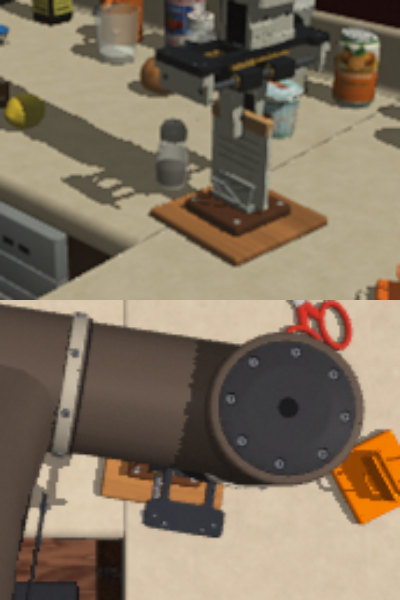

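The scene half shows the foot at or just above the board, centred near (238,210). The load is still about 2 N, so I'll lower it another 1 mm.

>>> {"op": "apply_moves", "data": {
  "steps": [
    {"translation":[0,0,-0.001],"rotation":[0,0,0]},
    {"translation":[0,0,-0.002],"rotation":[0,0,0]},
    {"translation":[0,0,-0.003],"rotation":[0,0,0]},
    {"translation":[0,0,-0.004],"rotation":[0,0,0]},
    {"translation":[0,0,-0.004],"rotation":[0,0,0]},
    {"translation":[0,0,-0.004],"rotation":[0,0,0]},
    {"translation":[0,0,-0.004],"rotation":[0,0,0]},
    {"translation":[0,0,-0.004],"rotation":[0,0,0]},
    {"translation":[0,0,-0.004],"rotation":[0,0,0]},
    {"translation":[0,0,-0.004],"rotation":[0,0,0]}
  ]
}}

```text
t: 11.23
eef_pos: [0.4325, -0.2606, 0.1134]
ee_rot: [-3.141, -0.0, -1.722]
force: [-1.9, 1.5, 6.4]
width: 0.0119
gripper_force: 25.0
```

>>> {"op": "apply_moves", "data": {
  "steps": [
    {"translation":[0,0,0.002],"rotation":[0,0,0]},
    {"translation":[0,0,0.002],"rotation":[0,0,0]},
    {"translation":[0,0,0.002],"rotation":[0,0,0]},
    {"translation":[0,0,0.002],"rotation":[0,0,0]},
    {"translation":[0,0,0.002],"rotation":[0,0,0]},
    {"translation":[0,0,0.002],"rotation":[0,0,0]},
    {"translation":[0,0,0.002],"rotation":[0,0,0]},
    {"translation":[0,0,0.002],"rotation":[0,0,0]},
    {"translation":[0,0,0.002],"rotation":[0,0,0]},
    {"translation":[0,0,0.002],"rotation":[0,0,0]}
  ]
}}

```text
t: 12.07
eef_pos: [0.4324, -0.2605, 0.1134]
ee_rot: [-3.141, -0.0, -1.722]
force: [-0.3, 1.6, 6.5]
width: 0.0119
gripper_force: 25.0
```

>>> {"op": "apply_moves", "data": {
  "steps": [
    {"translation":[0,0,0],"rotation":[0,0,0]},
    {"translation":[0,0,0],"rotation":[0,0,0]},
    {"translation":[0,0,0],"rotation":[0,0,0]},
    {"translation":[0,0,0],"rotation":[0,0,0]},
    {"translation":[0,0,0],"rotation":[0,0,0]},
    {"translation":[0,0,0],"rotation":[0,0,0]},
    {"translation":[0,0,0],"rotation":[0,0,0]},
    {"translation":[0,0,0],"rotation":[0,0,0]},
    {"translation":[0,0,0],"rotation":[0,0,0]},
    {"translation":[0,0,0],"rotation":[0,0,0]}
  ],
  "jaw": -1
}}

```text
t: 12.9
eef_pos: [0.4322, -0.2605, 0.1131]
ee_rot: [-3.142, -0.0, -1.722]
force: [0.0, -0.1, -0.1]
width: 0.0731
gripper_force: 0.0
```

>>> {"op": "apply_moves", "data": {
  "steps": [
    {"translation":[0,0,0],"rotation":[0,0,0]},
    {"translation":[0,0,0],"rotation":[0,0,0]},
    {"translation":[0,0,0.02],"rotation":[0,0,0]},
    {"translation":[0,0,0.06],"rotation":[0,0,0]},
    {"translation":[0,0,0.12],"rotation":[0,0,0]},
    {"translation":[0,0,0.2],"rotation":[0,0,0]},
    {"translation":[0,0,0.3],"rotation":[0,0,0]},
    {"translation":[0,0,0.4],"rotation":[0,0,0]},
    {"translation":[0,0,0.5],"rotation":[0,0,0]},
    {"translation":[0,0,0.55],"rotation":[0,0,0]}
  ]
}}

```text
t: 13.73
eef_pos: [0.4332, -0.261, 0.255]
ee_rot: [-3.137, -0.001, -1.722]
force: [1.9, -0.8, 0.6]
width: 0.0876
gripper_force: 0.0
```

>>> {"op": "apply_moves", "data": {
  "steps": [
    {"translation":[0,0.08,0],"rotation":[0,0,0]},
    {"translation":[0,0.16,0],"rotation":[0,0,0]},
    {"translation":[0,0.26,0],"rotation":[0,0,0]},
    {"translation":[0,0.36,0],"rotation":[0,0,0]},
    {"translation":[0,0.46,0],"rotation":[0,0,0]},
    {"translation":[0,0.56,0],"rotation":[0,0,0]},
    {"translation":[0,0.66,0],"rotation":[0,0,0]},
    {"translation":[0,0.76,0],"rotation":[0,0,0]},
    {"translation":[0,0.86,0],"rotation":[0,0,0]},
    {"translation":[0,0.94,0],"rotation":[0,0,0]}
  ]
}}

```text
t: 14.57
eef_pos: [0.4321, -0.024, 0.2518]
ee_rot: [-3.14, 0.001, -1.722]
force: [0.5, 0.4, -0.6]
width: 0.0878
gripper_force: 0.0
```

```bash
python3 - <<'E'
from h import *
s=get_state(); print(s['t'],s['eef_pos'],s['width'],s['force'])
a=grab_frame('scene'); b=grab_frame('top'); cv2.imwrite('pics/top9.png',b)
cv2.imwrite('pics/f.png',np.vstack([cv2.resize(a[120:260,120:370],(536,300)),cv2.resize(b[120:260,80:430],(536,214))]))
E
```

```text
14.5667 [ 0.43208008 -0.02401887  0.25180844] 0.08781781643900002 [ 0.45529787  0.40167426 -0.60003417]
```

View pics/f.png

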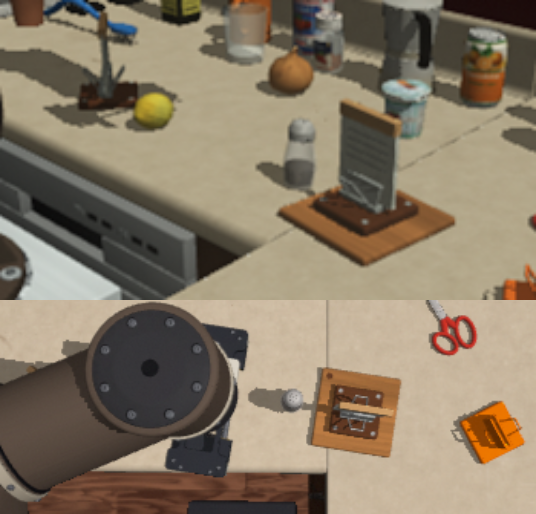

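The stand is upright and centred on the board, with the foot at about (355,412) and the board at (356,412) in the lower half. The left stand and the obstacles haven't moved. I'll hand in.

```bash
python3 -c "
from station import *
print(job_done())"
```

```text
the job is handed in; nothing more can be done
None
```

The middle stand has the sound clip: lifting its card carried the whole stand up, and it now stands upright in the middle of the bread board, with the worn left stand untouched; the job was handed in at about 15 s.

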